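# Clear spent bottle caps into the waste bin

### The arm

A 6-joint arm with a two-finger parallel gripper is mounted at the origin on a cart in front of the work surface, level with it; the furniture and walls round the work are solid. World frame = base frame: x ahead of the robot, y to its left, z up, the work surface at z = 0. Lengths are in m, angles in rad, forces in N, time in s.
With the tool pointing down it reaches from about 0.3 to 0.875 m from the base axis. Payload 6.4 kg.
Tool frame: the origin (TCP) lies on the centre line of the jaws, within the pads' length; the fingertips stand 25 mm ahead of it and the grasp point (between the pads) lies 6 mm ahead of it (ctrl.tip_reach is the distance from the TCP to the fingertips, in m); z points along the fingers, y is the line along which they close (so a half turn about z gives the same grasp; the last joint's range is limited). The gripper opens to 85 mm and grips with 20 to 120 N. Pads are 22 mm wide; open, the fingers measure 114 mm over their backs; the gripper's body (76 mm by 85 mm) begins 54 mm behind the grasp point. The pads swing forward as they close: fully open they stand 13 mm farther back than shut.
Start: joints at [-1.329, 0.181, 1.607, -0, 1.354, -0.206], TCP at [0.249, -0.518, 0.256] pointing down, gripper open.
Joint ranges: [-2.99, 2.99], [-0.89, 2.07], [0.3, 2.58], [-1.14, 4.28], [0, 2.63], [-3.12, 3.12]. Speed limits (rad/s): [2.57, 2.57, 3.01, 3.14, 3.14, 3.14].

### API

Orientations are given as a unit quaternion [w, x, y, z].
In Python, from bench import ctrl gives the robot as it stands.
- The arm moves only by the tool servo_tool, never from a script. Its argument "motion" is a list that holds one entry, the list of rows, each a list of 5 numbers: the shift along the tool's x, y, z in cm, then the turn about the tool's z in degrees, then the closure, from -1 (fully open) to 1 (shut). In form: [[[dx, dy, dz, twist, claw], ...]]. A call has 1 to 5 rows; each row is the pose to reach, as a shift and turn from the pose commanded when the call began, along the tool's axes at that moment; what a row does not reach only later rows make up. A row lasts 1/10 s, in which the tool goes at most 50 mm and 8.59 degrees, less where a joint would pass 70% of its speed; a pose out of reach is approached as far as the arm can. A call with a gripper value outside its range is refused whole. The fingers move at their own pace and stop on an object; the grip force is fixed at half the most. Time passes only in rows, so rows that repeat a pose let the fingers close. It gives the time, the measured TCP pose, the force, the opening and the grip force at its end, in the units of the state.
- ctrl.get_obs(): the state, without advancing time (a new reading comes with each control period).
- ctrl.camera(name): name is "scene" or "top"; returns a dict with "pixels" (480x640x3 uint8, red, green, blue), "depth" (480x640 float32, m along the optical axis (not along the pixel's ray), 0 where there is no reading), "fx", "fy", "cx", "cy" (pixels), "R" (3x3) and "t" (3): a world point X has camera coordinates R X + t. Camera axes: x right, y down, z forward; pixel columns grow to the right and rows downward; lengths in m; the calibration is good to about 2 mm. A picture is of the moment at which its call begins.
- ctrl.hand_in(): hands the job in; it is judged then, once.
The state is a dict: "time_s": time; "q": joint angles; "dq": joint speeds; "joint_efforts": joint torques, N m; "eef_pos": TCP position; "eef_rot": TCP orientation; "wrist_force": force on the tool from outside, world axes, zero at the start; "torque": the same for the moment, N m; "opening": opening from 0.0 (shut) to 1.0 (fully open); "grasp_force": force on a finger pad.
Only numpy, scipy, OpenCV 4.12 (cv2) and the standard library are available. Lean on these libraries where they do the work, as an engineer would, in place of code of your own. Each camera call takes 0.05 s, during which the arm holds its last target. There are 200 camera calls.

### The job

Slide the waste station's gate fully open by pushing its handle with the closed fingers, sweep the four used bottle caps along the pan so that they drop through the opening into the bin, then push the gate fully shut again, because solvent waste is kept covered. Only push and sweep: do not pick up or lift a cap. Leave the small beaker in the pan, and the things standing round the station, where they are.

Things in the scene. Friction and masses are not known exactly. Their poses are not given: they have to be found in the camera images.
- waste_station: steel bench waste station, fixed. Origin on the bench under the pan; y runs along the pan to its gate end (robot's left, turned up to 0.25 rad), x across it away from the robot, z up. Flat pan floor 90 mm above the bench, x = -87 to 87, y = -217 to 60 mm; then the opening over the full width to the end rim (y = 147 to 154 mm). Rims 3 mm thick, rolled edge 6 mm, top 121 mm above the bench.
- throat (a point): middle of the opening, level with the pan floor (station x = 0, y = 104, z = 90 mm). Here the floor is missing from y = 60 to y = 149 mm and a grey bin stands below, 94 mm long in y and 170 mm wide inside, its floor 11 mm and its edge 76 mm above the bench.
- gate (a joint): slide gate, a 3 mm steel plate just under the pan floor (top 84.5 mm above the bench): 0 m = shut, covering the opening; 0.085 m = fully open against its stop, drawn out past the end rim along the station's y. It slides stiffly (about 2.5 N) and stays where it is left; it starts shut or up to 10 mm open.
- gate_handle (a point): centre of the black bar (12 mm thick, 90 mm long across the pan) on the gate's turned-up end, 118 mm above the bench, on a 3 mm plate; moves with the gate. Gate shut: at station y = 210 mm, with a 50 mm gap between end rim and bar, over the gate plate, where closed fingers go in to push it open. To shut, push its outer side.
- cap_0: used bottle cap, one of four alike: purple ribbed screw cap, 41 mm across, 16 mm high, 10 to 20 g, lying flat in the pan, top up. Origin: centre of its underside.
- cap_1: used bottle cap, one of four alike: purple ribbed screw cap, 41 mm across, 16 mm high, 10 to 20 g, lying flat in the pan, top up. Origin: centre of its underside.
- cap_2: used bottle cap, one of four alike: purple ribbed screw cap, 41 mm across, 16 mm high, 10 to 20 g, lying flat in the pan, top up. Origin: centre of its underside.
- cap_3: used bottle cap, one of four alike: purple ribbed screw cap, 41 mm across, 16 mm high, 10 to 20 g, lying flat in the pan, top up. Origin: centre of its underside.
- pan_beaker: small clear glass beaker, 46 mm across, 58 mm high, 70 g, standing upright in the back part of the pan near one side, beside the rearmost cap; it stays. Origin: centre of its underside.
- dropper_bottle: pale plastic dropper bottle, 47 mm across, 100 mm high, standing on the bench just behind the station; it stays. Origin: centre of its underside.
- sample_cup: pale open plastic cup, 52 mm across, 38 mm high, standing on the bench past the closed (right) end of the station; it stays. Origin: centre of its underside.
- maroon_jar: dark lidded jar, 56 mm across, 74 mm high, standing on the bench to the left of the station; it stays. Origin: centre of its underside.
Mind the look-alikes: they are no part of the job. Leave any green or turquoise look-alike of the cap_3 alone.

How it is judged:
On the way, in this order (a step that is already met when the one before it is completed fails the run):
1. the gate is pushed fully open (70 of 85 mm or more) (value of joint gate above 0.07 m), for 0.2 s.
2. all four caps have dropped into the bin (x of cap_0 in the frame of waste_station between -0.09 and 0.09 m and y of cap_0 in the frame of waste_station between 0.05 and 0.158 m and z of each of cap_0, cap_1, cap_2, cap_3 in the frame of waste_station below 0.072 m and x of cap_1 in the frame of waste_station between -0.09 and 0.09 m and y of cap_1 in the frame of waste_station between 0.05 and 0.158 m and x of cap_2 in the frame of waste_station between -0.09 and 0.09 m and y of cap_2 in the frame of waste_station between 0.05 and 0.158 m and x of cap_3 in the frame of waste_station between -0.09 and 0.09 m and y of cap_3 in the frame of waste_station between 0.05 and 0.158 m), for 0.2 s.
At the end, for the whole second after the job is handed in: all four caps lie at rest in the bin below the gate, the gate is shut to within 6 mm, and the beaker in the pan (upright), the dropper bottle, the cup and the jar are within 20 mm of where they stood (all of step 2 and value of joint gate below 0.006 m and linear speed of each of cap_0, cap_1, cap_2, cap_3 below 0.03 m/s and distance of each of pan_beaker, dropper_bottle, sample_cup, maroon_jar from where it was at the start of the episode below 0.02 m and angle between pan_beaker's own z axis and vertical below 0.15 rad); the robot touches nothing.
It fails at once if a cap is lifted (its underside more than 25 mm above the pan floor) (z of any of cap_0, cap_1, cap_2, cap_3 in the frame of waste_station above 0.115 m).
It fails at once if the beaker in the pan is shoved more than 20 mm, tipped or lifted (distance of pan_beaker from where it was at the start of the episode above 0.02 m or angle between pan_beaker's own z axis and vertical above 0.35 rad).
It fails at once if the dropper bottle, the cup or the jar is shoved more than 20 mm (distance of any of dropper_bottle, sample_cup, maroon_jar from where it was at the start of the episode above 0.02 m).
It also fails if it takes over 67 s, if anything falls off the work surface, if the arm or the gripper's body presses on something with over 40 N, if the wrist force passes 120 N, or if a joint passes its speed limit or range.

## Working session

There is one attempt and no reset: what is moved stays moved. The work goes in short steps, Python scripts to look and compute and a tool call to move; the robot and the scene stay as the last step left them, time stands still between calls to the robot, and variables do not carry over. Pictures are saved under pics/ and viewed, at most 10 in all, crops included, and the job is handed in when it is done.

Besides the shell and the picture viewer there is one more tool, called after ">>>" by a JSON object that holds its "op" and its "data". servo_tool: Moves the arm, as the interface text tells. Its arguments: {"type":"object","properties":{"motion":{"type":"array"}},"required":["motion"]}

```bash
mkdir -p pics
python3 - <<'E'
from bench import ctrl
import numpy as np, cv2
for n in("top","scene"):
    c=ctrl.camera(n); cv2.imwrite(f"pics/{n}0.png",c["pixels"][:,:,::-1]); np.savez(f"{n}0.npz",**c)
    print(n,c["fx"],c["cx"],c["cy"],c["R"].round(3).tolist(),c["t"])
o=ctrl.get_obs();print(o)
E
```

```text
top 547.4645987147786 318.4851229904491 235.70589185035925 [[-0.013, -1.0, -0.004], [-0.975, 0.014, -0.223], [0.223, 0.001, -0.975]] [0.08608902 0.58317262 1.1778173 ]
scene 523.1881571926704 325.3148171722536 236.3479514944051 [[-0.698, -0.716, -0.006], [-0.362, 0.361, -0.86], [0.618, -0.598, -0.511]] [0.43618462 0.26940797 1.27541366]
{'time_s': 0.1, 'q': array([-1.32929888e+00,  1.81477338e-01,  1.60789236e+00, -8.31623076e-06,
        1.35381799e+00, -2.06322177e-01]), 'dq': array([-7.98129684e-04, -2.66852457e-03, -2.17091794e-03, -8.09531831e-05,
        4.45724691e-04,  1.51985285e-03]), 'joint_efforts': array([ 1.02567941e-03, -4.45879018e+01, -3.52237308e+01, -2.36926116e-04,
        4.15998788e-03, -3.64956338e-05]), 'eef_pos': array([ 0.24886627, -0.5178475 ,  0.25547583]), 'eef_rot': array([-7.97322266e-04,  9.75036246e-01,  2.22044326e-01, -1.80849891e-05]), 'wrist_force': array([-0.45020746,  0.38661138, -0.41490409]), 'torque': array([-0.05143454,  0.00535933,  0.03083701]), 'grasp_force': 0.0, 'opening': 1.003404830610768}
```

View pics/top0.png

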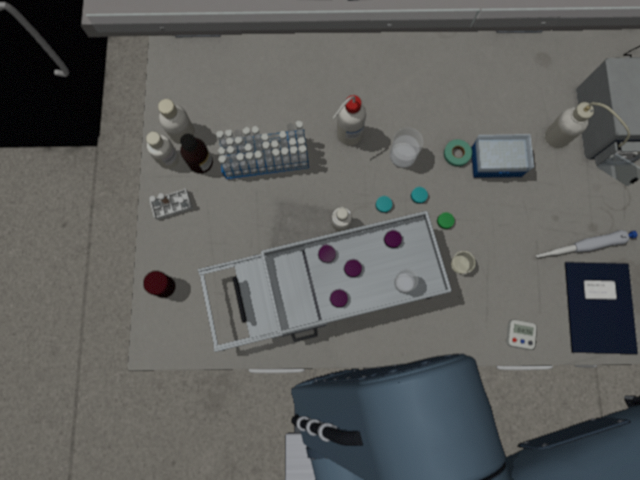

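View pics/scene0.png

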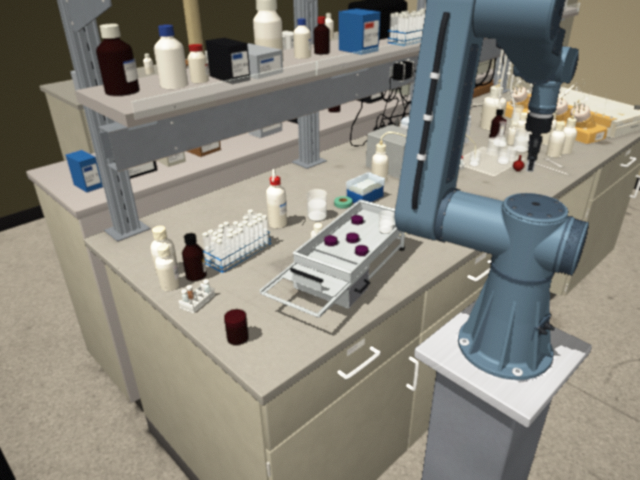

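The top view shows the pan with its corners at about (427,214), (449,292) and (263,253). The handle is at (240,300), the purple caps at (327,254), (353,268), (340,298) and (393,239), the beaker at (407,283), and the jar at (158,284). The scene view confirms this. Next I'll fit the station pose.

```bash
cat > h.py <<'E'
import numpy as np, cv2
def ray(c,u,v,z):
    R,t=c["R"],c["t"]; d=R.T@np.array([(u-c["cx"])/c["fx"],(v-c["cy"])/c["fy"],1]); o=-R.T@t
    return o+d*(z-o[2])/d[2]
def proj(c,P):
    q=np.atleast_2d(P)@c["R"].T+c["t"]; return np.c_[q[:,0]/q[:,2]*c["fx"]+c["cx"],q[:,1]/q[:,2]*c["fy"]+c["cy"]]
def cloud(c):
    v,u=np.mgrid[:480,:640]; d=c["depth"]; p=np.stack([(u-c["cx"])/c["fx"]*d,(v-c["cy"])/c["fy"]*d,d],-1)
    return (p-c["t"])@c["R"]
def st(pose,P):
    x,y,a=pose; P=np.atleast_2d(P).astype(float); s,k=np.sin(a),np.cos(a)
    return np.c_[x+k*P[:,0]-s*P[:,1],y+s*P[:,0]+k*P[:,1],P[:,2]]
def inv(pose,p):
    x,y,a=pose; s,k=np.sin(a),np.cos(a); d=np.array(p[:2])-[x,y]; return np.array([k*d[0]+s*d[1],-s*d[0]+k*d[1]])
def caps(c,pose):
    h=cv2.cvtColor(c["pixels"],cv2.COLOR_RGB2HSV); m=((h[...,0]>135)&(h[...,0]<172)&(h[...,1]>90)).astype(np.uint8)
    n,_,s,ce=cv2.connectedComponentsWithStats(m); out=[]
    for i in range(1,n):
        if s[i,4]>40: out.append((s[i,4],ce[i].round(1),inv(pose,ray(c,*ce[i],.100))*1e3))
    return out
E
python3 - <<'E'
from h import *
from scipy.optimize import minimize
c=dict(np.load("top0.npz")); W=cloud(c)
a=[ray(c,*p,.121) for p in((427,214),(449,292),(263,253))]; print(np.round(a,3))
# pose guess from pixels: far-right corner (90,-220), near-right (-90,-220), far-left (90,154)
A=np.array(a)[:,:2]; yd=A[2]-A[0]; ang=np.arctan2(-yd[0],yd[1])
mid=(A[0]+A[1])/2; g=np.array([mid[0]-220*.001*np.sin(ang),mid[1]+.22*np.cos(ang),ang]); print(g)
# refine: rim points (z .113-.126) distance to rim rectangle
m=(W[...,2]>.114)&(W[...,2]<.127)&(c["depth"]>0); P=W[m]
def d(pose):
    q=np.array([inv(pose,p) for p in P]); q=q[(abs(q[:,0])<.11)&(q[:,1]>-.24)&(q[:,1]<.175)]
    e=np.min(np.c_[abs(abs(q[:,0])-.0885),abs(q[:,1]+.2185),abs(q[:,1]-.1505)],1)
    return np.minimum(e,.012).sum()/1+ 0*len(q)
r=minimize(d,g,method="Nelder-Mead",options=dict(initial_simplex=np.array([g,g+[.01,0,0],g+[0,.01,0],g+[0,0,.03]]))); p=r.x; print(p,r.fun/len(P),len(P))
np.save("pose.npy",p)
for z in caps(c,p): print(z)
Z=W[...,2]; Q=np.array([inv(p,w) for w in W.reshape(-1,3)]).reshape(480,640,2)
f=(abs(Q[...,0])<.06)&(Q[...,1]>-.19)&(Q[...,1]<.05); print("floor z",np.median(Z[f]))
f=(abs(Q[...,0])<.06)&(Q[...,1]>.16)&(Q[...,1]<.3)&(Z>.105); print("handle",np.percentile(Q[f],[5,50,95],axis=0),np.percentile(Z[f],[50,95]))
for n,u in dict(beaker=((407,283),.148),bottle=((342,214),.1),cup=((462,263),.038),jar=((158,284),.074)).items(): print(n,inv(p,ray(c,*u[0],u[1]))*1e3)
im=cv2.resize(c["pixels"][190:370,180:480,::-1],None,fx=2.6,fy=2.6,interpolation=cv2.INTER_CUBIC)
def dr(L,col):
    u=(proj(c,st(p,L))-[180,190]+.5)*2.6; cv2.polylines(im,[u.astype(np.int32)],True,col,1)
dr([[.09,-.22,.121],[-.09,-.22,.121],[-.09,.154,.121],[.09,.154,.121]],(0,255,0))
dr([[.087,.06,.09],[-.087,.06,.09],[-.087,-.217,.09],[.087,-.217,.09]],(0,255,255))
dr([[.045,.204,.118],[-.045,.204,.118],[-.045,.216,.118],[.045,.216,.118]],(0,0,255))
cv2.imwrite("pics/ov.png",im)
E
```

```text
[[ 0.617 -0.16   0.121]
 [ 0.446 -0.197  0.121]
 [ 0.535  0.198  0.121]]
[0.48225489 0.03624455 0.224962  ]
[0.48720652 0.0342681  0.22914972] 0.001521352187746241 2825
(np.int32(212), array([392.7, 238.7]), array([  50.94398946, -134.75546746]))
(np.int32(153), array([325.1, 252.2]), array([57.29833771, 17.21617547]))
(np.int32(210), array([352.7, 267.9]), array([  9.06494057, -32.56021973]))
(np.int32(215), array([338.6, 298.2]), array([-47.46945235,  13.53673973]))
floor z 0.089512426480844
handle [[-0.04482092  0.21392213]
 [-0.00160103  0.21909563]
 [ 0.04416515  0.22454084]] [0.1212437  0.12549004]
beaker [ -55.81453831 -129.32186178]
bottle [132.50628072 -40.31129915]
cup [ -30.95405407 -285.09458936]
jar [ 81.80366236 392.55175709]
```

View pics/ov.png

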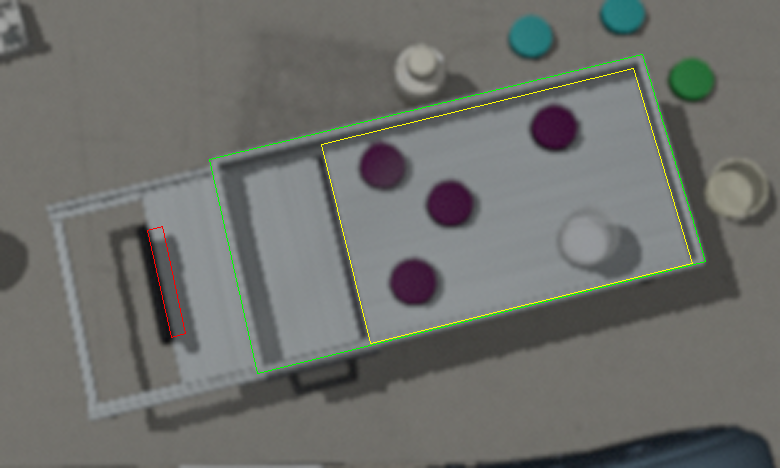

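The overlay fits the station well. The green and yellow model lines lie on the rim and the floor edge. The handle is about 9 mm beyond the shut position. I'll work out the shift to the point above the handle gap, and the height of the guide frame.

```bash
cat >> h.py <<'E'
from scipy.spatial.transform import Rotation as Ro
def rel(o,pose,tgt):
    w,x,y,z=o["eef_rot"]; R=Ro.from_quat([x,y,z,w]).as_matrix(); T=st(pose,[tgt])[0]
    yaw=np.arctan2(R[1,0],R[0,0]); want=pose[2]+np.pi/2
    sx,sy=inv(pose,o["eef_pos"])
    return (R.T@(T-o["eef_pos"])*100).round(2), np.degrees((yaw-want+np.pi)%(2*np.pi)-np.pi).round(2), np.round([sx*1e3,sy*1e3,o["eef_pos"][2]*1e3],1)
E
python3 - <<'E'
from h import *
from bench import ctrl
p=np.load("pose.npy"); o=ctrl.get_obs(); print(rel(o,p,[0,.186,.24]),ctrl.tip_reach)
c=dict(np.load("top0.npz")); W=cloud(c).reshape(-1,3); Q=np.array([inv(p,w) for w in W])
for lo in range(228,330,8):
    m=(abs(Q[:,0])<.07)&(Q[:,1]>lo/1e3)&(Q[:,1]<lo/1e3+.008); print(lo,m.sum(),np.percentile(W[m,2],[10,50,90,99]).round(3))
E
```

```text
(array([ 49.43, -57.6 ,   1.65]), np.float64(-77.47), array([-357.5, -483.5,  255.5])) 0.025
228 43 [-0.005 -0.002  0.002  0.005]
236 125 [-0.005 -0.002  0.003  0.005]
244 204 [-0.005 -0.001  0.002  0.003]
252 212 [-0.005 -0.001  0.002  0.004]
260 203 [-0.005 -0.001  0.002  0.005]
268 202 [-0.005 -0.001  0.002  0.005]
276 210 [-0.005 -0.001  0.002  0.004]
284 263 [-0.005 -0.001  0.075  0.079]
292 403 [-0.004  0.003  0.077  0.08 ]
300 89 [-0.005 -0.002  0.002  0.004]
308 91 [-0.004 -0.002  0.003  0.006]
316 205 [-0.005 -0.002  0.002  0.003]
324 208 [-0.005 -0.001  0.002  0.004]
```

>>> {"op": "servo_tool", "data": {"motion": [[[3.1,-3.6,0.1,0,1],[6.2,-7.2,0.2,0,1],[9.3,-10.8,0.3,0,1],[12.4,-14.4,0.4,0,1],[15.5,-18.0,0.5,0,1]]]}}

```text
time_s: 0.6
eef_pos: [0.3107, -0.2869, 0.2508]
eef_rot: [-0.0, 0.975, 0.222, -0.0]
wrist_force: [1.7, 0.6, 0.9]
opening: 0.144
grasp_force: 0.0
```

>>> {"op": "servo_tool", "data": {"motion": [[[3.1,-3.6,0.1,0,1],[6.2,-7.2,0.2,0,1],[9.3,-10.8,0.3,0,1],[12.4,-14.4,0.4,0,1],[15.5,-18.0,0.5,0,1]]]}}

```text
time_s: 1.1
eef_pos: [0.3724, -0.0577, 0.2462]
eef_rot: [0.0, 0.975, 0.222, 0.0]
wrist_force: [1.0, -0.6, 0.3]
opening: -0.001
grasp_force: 0.0
```

>>> {"op": "servo_tool", "data": {"motion": [[[3.1,-3.6,0.1,-8,1],[6.2,-7.2,0.2,-16,1],[9.3,-10.8,0.3,-24,1],[12.4,-14.4,0.4,-32,1],[15.5,-18.0,0.5,-40,1]]]}}

```text
time_s: 1.6
eef_pos: [0.4342, 0.172, 0.2411]
eef_rot: [0.0, 0.839, 0.545, -0.0]
wrist_force: [1.3, -1.0, 0.1]
opening: -0.001
grasp_force: 0.0
```

```bash
cat > r.py <<'E'
from h import *
from bench import ctrl
import sys
o=ctrl.get_obs(); print(rel(o,np.load("pose.npy"),[float(a)/1e3 for a in sys.argv[1:4]]),o["time_s"],o["wrist_force"].round(1),o["opening"])
E
python3 r.py 0 186 240
```

```text
(array([ 4.41, -0.78,  0.11]), np.float64(-37.12), array([-20.3, 146.1, 241.1])) 1.6 [ 1.3 -1.   0.1] -0.0008999014004960853
```

>>> {"op": "servo_tool", "data": {"motion": [[[1.5,-0.3,0,-8,1],[3.0,-0.6,0,-16,1],[4.4,-0.8,0,-24,1],[4.4,-0.8,0,-32,1],[4.4,-0.8,0,-37.1,1]]]}}

```text
time_s: 2.1
eef_pos: [0.4448, 0.2136, 0.2407]
eef_rot: [-0.0, 0.622, 0.783, -0.0]
wrist_force: [-0.0, 0.9, -0.3]
opening: -0.001
grasp_force: 0.0
```

```bash
python3 r.py 0 186 125
```

```text
(array([ 0.17,  0.07, 11.57]), np.float64(-0.02), array([ -0.6, 184.3, 240.7])) 2.1 [-0.   0.9 -0.3] -0.0006854081049079139
```

>>> {"op": "servo_tool", "data": {"motion": [[[0,0,3.5,0,1],[0,0,7,0,1],[0,0,10,0,1],[0,0,11.6,0,1],[0,0,11.6,0,1]]]}}

```text
time_s: 2.6
eef_pos: [0.4428, 0.2126, 0.1224]
eef_rot: [-0.002, 0.624, 0.781, -0.002]
wrist_force: [0.1, 0.6, 0.5]
opening: -0.002
grasp_force: 0.0
```

>>> {"op": "servo_tool", "data": {"motion": [[[0.8,0,0,0,1],[1.6,0,0,0,1],[2.8,0,0,0,1],[4,0,0,0,1],[5.2,0,0,0,1]]]}}

```text
time_s: 3.1
eef_pos: [0.4342, 0.2651, 0.1263]
eef_rot: [0.001, 0.624, 0.781, 0.001]
wrist_force: [1.4, -4.1, 2.1]
opening: 0.002
grasp_force: 1.7
```

>>> {"op": "servo_tool", "data": {"motion": [[[1.2,0,0,0,1],[2.4,0,0,0,1],[3.2,0,0,0,1],[3.8,0,0,0,1],[3.9,0,0,0,1]]]}}

```text
time_s: 3.6
eef_pos: [0.4247, 0.3026, 0.1251]
eef_rot: [-0.0, 0.624, 0.782, -0.0]
wrist_force: [0.5, -2.4, 1.9]
opening: -0.001
grasp_force: 1.1
```

```bash
python3 r.py 0 277 125
```

```text
(array([ 0.14, -0.01,  0.01]), np.float64(-0.33), array([  0. , 275.6, 125.1])) 3.6 [ 0.5 -2.4  1.9] -0.000604326078399874
```

>>> {"op": "servo_tool", "data": {"motion": [[[0.3,0,0,0,1],[0.6,0,0,0,1],[0.6,0,0,0,1]]]}}

```text
time_s: 3.9
eef_pos: [0.4236, 0.3072, 0.1251]
eef_rot: [0.0, 0.624, 0.781, -0.001]
wrist_force: [0.7, -5.6, 1.4]
opening: -0.003
grasp_force: 2.4
```

>>> {"op": "servo_tool", "data": {"motion": [[[-1.2,0,0,0,1],[-2,0,0,0,1],[-2,0,-4,0,1],[-2,0,-8,0,1],[-5,0,-9.5,0,1]]]}}

```text
time_s: 4.4
eef_pos: [0.4362, 0.2606, 0.2243]
eef_rot: [0.001, 0.623, 0.782, 0.003]
wrist_force: [1.4, 0.1, 0.7]
opening: 0.001
grasp_force: 0.0
```

```bash
python3 r.py 9 -74 210
python3 - <<'E'
from h import *
from bench import ctrl
p=np.load("pose.npy"); c=ctrl.camera("top"); cv2.imwrite("pics/t1.png",cv2.resize(c["pixels"][170:370,170:490,::-1],None,fx=2.4,fy=2.4))
for z in caps(c,p): print(z)
W=cloud(c).reshape(-1,3);W=W[(W[:,2]>.112)&(W[:,2]<.13)]; Q=np.array([inv(p,w) for w in W]); m=(abs(Q[:,0])<.04)&(Q[:,1]>.25)&(Q[:,1]<.33); print(m.sum(), np.percentile(Q[m,1],[5,50,95]) if m.any() else 0)
E
```

```text
(array([-30.61,   0.85,   1.37]), np.float64(-0.24), array([  1.7, 232.1, 224.3])) 4.4 [1.4 0.1 0.7] 0.0010664850906760798
(np.int32(211), array([392.7, 238.7]), array([  51.01432791, -134.70702639]))
(np.int32(176), array([325.7, 252.8]), array([55.84442682, 16.22026787]))
(np.int32(211), array([352.7, 268. ]), array([  8.97005912, -32.54954879]))
(np.int32(212), array([338.6, 298.1]), array([-47.14138426,  13.53874455]))
126 [0.28970056 0.29463384 0.30023105]
```

View pics/t1.png

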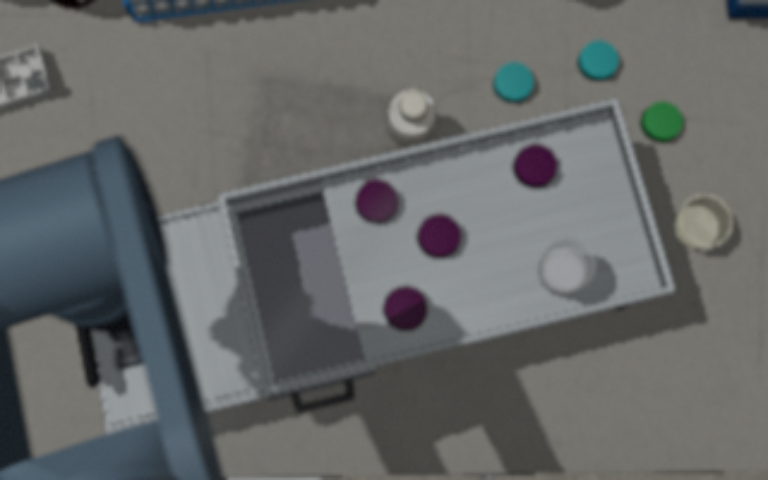

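The gate is open: handle at y≈295, and the opening shows dark at about (300,290). Next I'll go behind the middle cap with the fingers slightly apart.

>>> {"op": "servo_tool", "data": {"motion": [[[-4.5,0.2,0,0,0.55],[-9,0.4,0,0,0.55],[-13.5,0.6,0,0,0.55],[-18,0.8,0,0,0.55],[-22.5,0.8,0,0,0.55]]]}}

```text
time_s: 4.95
eef_pos: [0.4922, 0.0392, 0.22]
eef_rot: [-0.0, 0.625, 0.781, 0.0]
wrist_force: [0.2, 0.5, 0.0]
opening: 0.228
grasp_force: 0.0
```

>>> {"op": "servo_tool", "data": {"motion": [[[-4,0,0,0,0.55],[-7,0,1,0,0.55],[-8,0,3,0,0.55],[-8,0,5.5,0,0.55],[-8,0,7.5,0,0.55]]]}}

```text
time_s: 5.45
eef_pos: [0.5091, -0.0377, 0.1436]
eef_rot: [-0.001, 0.625, 0.781, -0.0]
wrist_force: [-0.5, -0.2, 0.4]
opening: 0.223
grasp_force: 0.0
```

```bash
python3 r.py 9 -74 118
```

```text
(array([0.11, 0.41, 2.56]), np.float64(-0.51), array([  5. , -75.1, 143.6])) 5.45 [-0.5 -0.2  0.4] 0.22250379492295894
```

>>> {"op": "servo_tool", "data": {"motion": [[[0,0.4,1.2,-0.5,0.55],[0,0.4,2.2,-0.5,0.55],[0,0.4,2.5,-0.5,0.55],[0,0.4,2.5,-0.5,0.55]]]}}

```text
time_s: 5.85
eef_pos: [0.5139, -0.0357, 0.1203]
eef_rot: [-0.0, 0.621, 0.784, -0.0]
wrist_force: [-0.3, 0.5, 0.5]
opening: 0.229
grasp_force: 0.0
```

>>> {"op": "servo_tool", "data": {"motion": [[[0.8,0,0,0,0.55],[2.4,0,0,0,0.55],[4,0,0,0,0.55],[5.6,0,0,0,0.55],[7.2,0,0,0,0.55]]]}}

```text
time_s: 6.35
eef_pos: [0.4968, 0.0362, 0.1205]
eef_rot: [0.0, 0.62, 0.784, 0.0]
wrist_force: [0.2, -1.1, -0.5]
opening: 0.229
grasp_force: 0.1
```

>>> {"op": "servo_tool", "data": {"motion": [[[1.6,0,0,0,0.55],[3.2,0,0,0,0.55],[4.8,0,0,0,0.55],[6,0,0,0,0.55],[6.4,0,0,0,0.55]]]}}

```text
time_s: 6.85
eef_pos: [0.482, 0.0983, 0.1204]
eef_rot: [-0.0, 0.62, 0.785, 0.0]
wrist_force: [-0.3, 0.7, -0.8]
opening: 0.228
grasp_force: 0.0
```

```bash
python3 r.py 60 -22 120
python3 - <<'E'
from h import *
from bench import ctrl
for n in("top","scene"):
    c=ctrl.camera(n)
    for z in caps(c,np.load("pose.npy")): print(n,z)
cv2.imwrite("pics/s2.png",cv2.resize(c["pixels"][180:330,250:450,::-1],None,fx=4,fy=4))
E
```

```text
(array([-8.58,  5.02,  0.03]), np.float64(0.25), array([  9.5,  63.6, 120.4])) 6.85 [-0.3  0.7 -0.8] 0.22778906419693806
top (np.int32(211), array([392.8, 238.7]), array([  50.95850202, -134.8431535 ]))
top (np.int32(169), array([290.5, 286.2]), array([  2.73865782, 107.98998996]))
scene (np.int32(76), array([356.6, 219.2]), array([  54.1300238 , -133.83353103]))
scene (np.int32(100), array([361.2, 250.2]), array([-45.90676252,  16.11273645]))
```

View pics/s2.png

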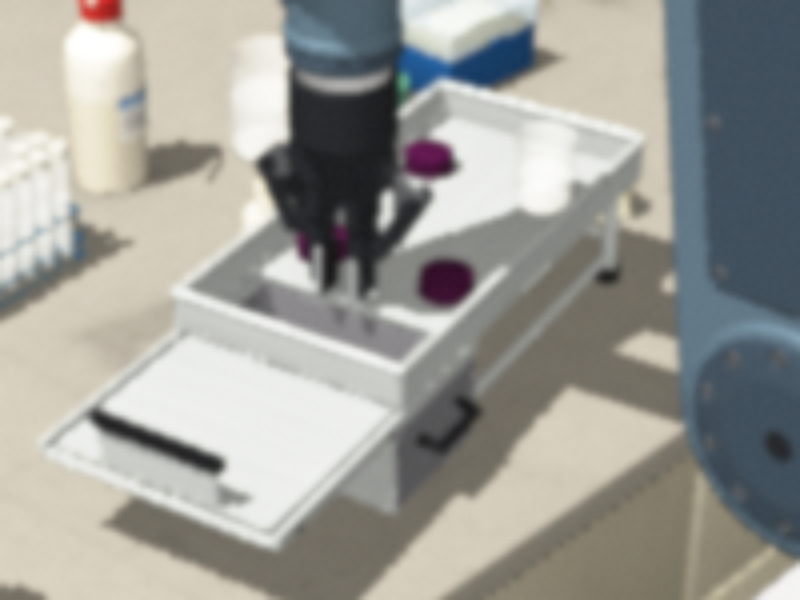

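The middle cap is gone from the pan and lies in the bin. Next comes the far cap B, at about (55,15).

>>> {"op": "servo_tool", "data": {"motion": [[[-0.5,0,-3.5,0,0.55],[-3.5,2,-6,0,0.55],[-7,4,-6,0,0.55],[-8.8,4.6,-5,0,0.55],[-8.8,4.6,-3,0,0.55]]]}}

```text
time_s: 7.45
eef_pos: [0.551, 0.0181, 0.1522]
eef_rot: [0.003, 0.622, 0.783, 0.001]
wrist_force: [-1.2, 0.8, -0.4]
opening: 0.226
grasp_force: 0.0
```

>>> {"op": "servo_tool", "data": {"motion": [[[0,0,1.5,0,0.55],[0,0,2.7,0,0.55],[0,0,3,0,0.55],[0.8,0,3,0,0.55],[2.2,0,3,0,0.55]]]}}

```text
time_s: 7.95
eef_pos: [0.543, 0.0433, 0.121]
eef_rot: [0.001, 0.621, 0.784, 0.0]
wrist_force: [0.0, 0.4, 0.0]
opening: 0.221
grasp_force: 0.1
```

>>> {"op": "servo_tool", "data": {"motion": [[[1.6,0,0,0,0.55],[3.2,0,0,0,0.55],[4.8,0,0,0,0.55],[6,0,0,0,0.55],[6.4,0,0,0,0.55]]]}}

```text
time_s: 8.45
eef_pos: [0.5274, 0.1069, 0.1204]
eef_rot: [-0.0, 0.62, 0.785, 0.0]
wrist_force: [0.8, 0.2, 0.1]
opening: 0.224
grasp_force: 0.0
```

```bash
cat > k.py <<'E'
from h import *
from bench import ctrl
for n in("top","scene"):
    c=ctrl.camera(n)
    for z in caps(c,np.load("pose.npy")): print(n,z)
E
python3 r.py -47 -24 120;python3 k.py
```

```text
(array([ -8.52, -10.3 ,   0.04]), np.float64(0.24), array([ 55.6,  61.7, 120.4])) 8.45 [0.8 0.2 0.1] 0.223542859660295
top (np.int32(210), array([392.6, 238.7]), array([  51.03856763, -134.62328001]))
top (np.int32(201), array([287.6, 268.4]), array([ 42.23676667, 105.20830962]))
top (np.int32(72), array([343.1, 298.3]), array([-49.92274134,   4.2385817 ]))
scene (np.int32(74), array([356.7, 219.2]), array([  53.8811146 , -133.84029724]))
scene (np.int32(105), array([361. , 249.6]), array([-44.10075838,  13.6982199 ]))
```

>>> {"op": "servo_tool", "data": {"motion": [[[-1,0,-3.5,0,0.55],[-3.5,-3,-6,0,0.55],[-6.5,-6.5,-6,0,0.55],[-8.5,-9.5,-5,0,0.55],[-8.5,-10.3,-3,0,0.55]]]}}

```text
time_s: 9.05
eef_pos: [0.4468, -0.0042, 0.1515]
eef_rot: [0.002, 0.622, 0.783, 0.0]
wrist_force: [-0.4, 0.0, -0.1]
opening: 0.222
grasp_force: 0.0
```

>>> {"op": "servo_tool", "data": {"motion": [[[0,0,1.5,0,0.55],[0,0,2.7,0,0.55],[0,0,3,0,0.55],[0.8,0,3,0,0.55],[2.2,0,3,0,0.55]]]}}

```text
time_s: 9.55
eef_pos: [0.4428, 0.0205, 0.1208]
eef_rot: [0.0, 0.621, 0.784, 0.0]
wrist_force: [0.0, -0.5, -0.4]
opening: 0.228
grasp_force: 0.0
```

>>> {"op": "servo_tool", "data": {"motion": [[[1.6,0,0,0,0.55],[3.2,0,0,0,0.55],[4.8,0,0,0,0.55],[6,0,0,0,0.55],[6.4,0,0,0,0.55]]]}}

```text
time_s: 10.05
eef_pos: [0.4271, 0.0842, 0.1207]
eef_rot: [0.0, 0.62, 0.785, 0.0]
wrist_force: [0.5, -0.7, -0.5]
opening: 0.225
grasp_force: 0.0
```

```bash
python3 r.py 51 -178 120;python3 k.py
```

```text
(array([-24.07,   9.71,   0.08]), np.float64(0.26), array([-47.2,  62.3, 120.7])) 10.05 [ 0.5 -0.7 -0.5] 0.2251188382303385
top (np.int32(209), array([392.7, 238.8]), array([  50.70521809, -134.67947249]))
top (np.int32(60), array([300.6, 314.8]), array([-62.37464287, 101.09004485]))
```

>>> {"op": "servo_tool", "data": {"motion": [[[-1,1,-4,0,0.55],[-3,4.5,-8,0,0.55],[-6,8,-8,0,0.55],[-10,9.7,-8,0,0.55],[-14.5,9.7,-8,0,0.55]]]}}

```text
time_s: 10.65
eef_pos: [0.5577, -0.0378, 0.2011]
eef_rot: [0.001, 0.62, 0.784, 0.001]
wrist_force: [-0.1, 0.2, 0.3]
opening: 0.227
grasp_force: 0.0
```

>>> {"op": "servo_tool", "data": {"motion": [[[-4.5,0,0,0,0.55],[-8.5,0,0,0,0.55],[-9.6,0,1.5,0,0.55],[-9.6,0,4,0,0.55],[-9.6,0,6,0,0.55]]]}}

```text
time_s: 11.15
eef_pos: [0.5765, -0.1306, 0.1386]
eef_rot: [-0.001, 0.621, 0.783, -0.0]
wrist_force: [-1.0, 0.0, -0.6]
opening: 0.226
grasp_force: 0.0
```

```bash
python3 r.py 51 -178 120;python3 k.py
```

```text
(array([0.28, 0.15, 1.86]), np.float64(0.02), array([  49.5, -180.8,  138.6])) 11.15 [-1.   0.  -0.6] 0.22555707299332164
top (np.int32(370), array([287.9, 276.1]), array([ 25.58077616, 108.59740842]))
scene (np.int32(76), array([356.7, 219.2]), array([  53.84525458, -133.91121477]))
```

>>> {"op": "servo_tool", "data": {"motion": [[[0,0.1,1.2,0,0.55],[0,0.1,1.9,0,0.55],[0,0.1,2,0,0.55],[0.6,0.1,2,0,0.55],[2,0.1,2,0,0.55]]]}}

```text
time_s: 11.75
eef_pos: [0.574, -0.1103, 0.121]
eef_rot: [0.001, 0.621, 0.784, 0.0]
wrist_force: [0.6, -1.0, -0.2]
opening: 0.224
grasp_force: 0.1
```

>>> {"op": "servo_tool", "data": {"motion": [[[1.6,0,0,0,0.55],[3.2,0,0,0,0.55],[4.8,0,0,0,0.55],[6.4,0,0,0,0.55],[8,0,0,0,0.55]]]}}

```text
time_s: 12.25
eef_pos: [0.5548, -0.0306, 0.1204]
eef_rot: [0.0, 0.621, 0.784, 0.0]
wrist_force: [-0.0, 0.9, 0.4]
opening: 0.227
grasp_force: 0.1
```

>>> {"op": "servo_tool", "data": {"motion": [[[1.6,0,0,0,0.55],[3.2,0,0,0,0.55],[4.8,0,0,0,0.55],[6.4,0,0,0,0.55],[8,0,0,0,0.55]]]}}

```text
time_s: 12.75
eef_pos: [0.5364, 0.0469, 0.1203]
eef_rot: [-0.0, 0.621, 0.784, -0.0]
wrist_force: [0.6, -0.3, 0.6]
opening: 0.229
grasp_force: 0.1
```

>>> {"op": "servo_tool", "data": {"motion": [[[1.6,0,0,0,0.55],[3.2,0,0,0,0.55],[4.8,0,0,0,0.55],[6,0,0,0,0.55],[6.4,0,0,0,0.55]]]}}

```text
time_s: 13.25
eef_pos: [0.5216, 0.1094, 0.1202]
eef_rot: [-0.0, 0.62, 0.784, -0.0]
wrist_force: [0.4, -0.6, -0.6]
opening: 0.225
grasp_force: 0.0
```

>>> {"op": "servo_tool", "data": {"motion": [[[-2,0,-3,0,1],[-6,0,-7,0,1],[-10,0,-9,0,1],[-14,0,-9,0,1],[-17,0,-9,0,1]]]}}

```text
time_s: 13.75
eef_pos: [0.5623, -0.0604, 0.2119]
eef_rot: [0.002, 0.621, 0.784, 0.0]
wrist_force: [1.0, -0.2, 0.6]
opening: -0.001
grasp_force: 0.0
```

```bash
python3 r.py 0 325 210;python3 k.py
python3 - <<'E'
from h import *
from bench import ctrl
c=ctrl.camera("top"); cv2.imwrite("pics/t3.png",cv2.resize(c["pixels"][200:360,180:460,::-1],None,fx=2.8,fy=2.8))
E
```

```text
(array([43.43, -5.12,  0.08]), np.float64(0.05), array([  51.6, -109.2,  211.9])) 13.75 [ 1.  -0.2  0.6] -0.0012059149629748305
top (np.int32(147), array([301.8, 266.6]), array([38.61412433, 74.35088524]))
top (np.int32(373), array([287.8, 276.2]), array([ 25.31928532, 108.80572726]))
top (np.int32(49), array([301.4, 313.6]), array([-60.24141785,  98.91161283]))
```

View pics/t3.png

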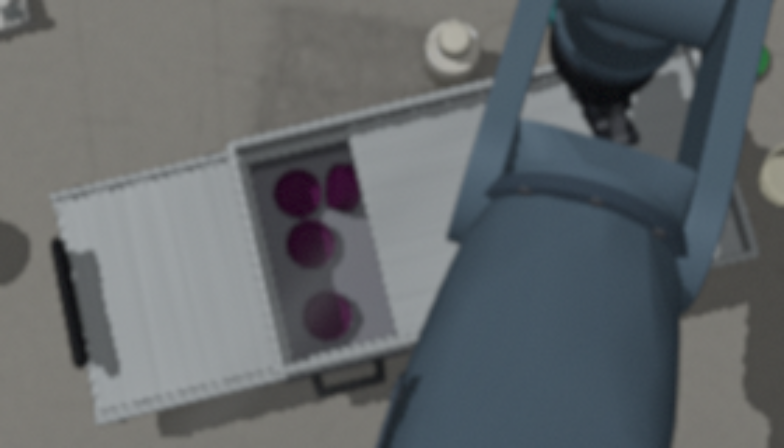

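All four caps lie in the bin, at crop positions (298,193), (343,187), (310,243) and (327,315). Next I'll go round to the outer side of the handle.

>>> {"op": "servo_tool", "data": {"motion": [[[4.8,-0.6,0,0,1],[9.6,-1.2,0,0,1],[14.4,-1.8,0,0,1],[19.2,-2.4,0,0,1],[24,-3,0,0,1]]]}}

```text
time_s: 14.4
eef_pos: [0.475, 0.1717, 0.2102]
eef_rot: [-0.0, 0.621, 0.784, 0.0]
wrist_force: [1.0, 0.4, -1.3]
opening: 0.002
grasp_force: 0.0
```

>>> {"op": "servo_tool", "data": {"motion": [[[4.8,-0.6,0,0,1],[9.6,-1.2,0,0,1],[14.4,-1.8,0,0,1],[18.5,-2.1,0,0,1],[19.4,-2.1,0,0,1]]]}}

```text
time_s: 14.9
eef_pos: [0.4088, 0.3572, 0.2101]
eef_rot: [-0.001, 0.619, 0.786, 0.0]
wrist_force: [-0.2, 0.7, 0.2]
opening: 0.0
grasp_force: 0.0
```

```bash
python3 r.py 0 325 122
python3 - <<'E'
from h import *
from bench import ctrl
p=np.load("pose.npy");c=ctrl.camera("top"); W=cloud(c)
h=cv2.cvtColor(c["pixels"],cv2.COLOR_RGB2HSV); m=(h[...,0]>135)&(h[...,0]<172)&(h[...,1]>90)
w=W[m]; q=np.array([inv(p,a) for a in w]); s=(abs(q[:,0])<.09)&(abs(q[:,1]-.1)<.06); print(s.sum(),np.percentile(w[s,2],[1,50,90,99,100]).round(3))
E
```

```text
(array([-0.74,  0.3 ,  8.81]), np.float64(0.44), array([ -3. , 332.3, 210.1])) 14.9 [-0.2  0.7  0.2] 0.0002180452731135063
584 [0.006 0.013 0.045 0.052 0.055]
```

>>> {"op": "servo_tool", "data": {"motion": [[[0,0.2,3,0,1],[0,0.2,6,0,1],[0,0.2,8,0,1],[0,0.2,8.6,0,1],[0,0.2,8.6,0,1]]]}}

```text
time_s: 15.45
eef_pos: [0.4134, 0.3527, 0.1235]
eef_rot: [-0.0, 0.621, 0.784, -0.001]
wrist_force: [-0.3, 0.5, 0.0]
opening: -0.001
grasp_force: 0.0
```

>>> {"op": "servo_tool", "data": {"motion": [[[-0.8,0,0,0,1],[-1.8,0,0,0,1],[-3,0,0,0,1],[-4.2,0,0,0,1],[-5.4,0,0,0,1]]]}}

```text
time_s: 15.95
eef_pos: [0.4271, 0.3003, 0.1252]
eef_rot: [0.0, 0.621, 0.784, 0.001]
wrist_force: [0.5, 3.5, 2.3]
opening: -0.002
grasp_force: 1.7
```

>>> {"op": "servo_tool", "data": {"motion": [[[-1.2,0,0,0,1],[-2.4,0,0,0,1],[-3.2,0,0,0,1],[-3.7,0,0,0,1],[-3.8,0,0,0,1]]]}}

```text
time_s: 16.45
eef_pos: [0.435, 0.2634, 0.1241]
eef_rot: [-0.0, 0.621, 0.784, -0.0]
wrist_force: [0.6, 2.7, 2.3]
opening: -0.005
grasp_force: 1.3
```

```bash
python3 r.py 0 227 122
```

```text
(array([-0.8 , -0.12,  0.21]), np.float64(0.09), array([  1.2, 235. , 124.1])) 16.45 [0.6 2.7 2.3] -0.0047317131568557465
```

>>> {"op": "servo_tool", "data": {"motion": [[[-0.4,0,0,0,1],[-0.8,0,0,0,1],[-1.1,0,0,0,1],[-1.3,0,0,0,1],[-1.3,0,0,0,1]]]}}

```text
time_s: 16.95
eef_pos: [0.4366, 0.2568, 0.1244]
eef_rot: [-0.004, 0.621, 0.784, 0.004]
wrist_force: [-4.3, 30.0, -1.6]
opening: 0.0
grasp_force: 14.9
```

```bash
python3 r.py 0 227 122
```

```text
(array([-0.12, -0.12,  0.24]), np.float64(0.09), array([  1.2, 228.2, 124.4])) 16.95 [-4.3 30.  -1.6] 0.00012940667078967862
```

The force has jumped to 30 N, so the gate is at its shut stop. I'll back off, raise the arm and verify.

>>> {"op": "servo_tool", "data": {"motion": [[[0.8,0,0,0,1],[3,0,0,0,1],[4,0,-3,0,1],[4,0,-7,0,1],[4,0,-11,0,1]]]}}

```text
time_s: 17.45
eef_pos: [0.4276, 0.2899, 0.2344]
eef_rot: [-0.0, 0.62, 0.784, -0.002]
wrist_force: [0.3, 0.6, -0.4]
opening: 0.001
grasp_force: 0.0
```

>>> {"op": "servo_tool", "data": {"motion": [[[3,-3,-2,0,1],[5,-6,-2,0,1],[6,-10,-2,0,1],[6,-10,-2,0,1],[6,-10,-2,0,1]]]}}

```text
time_s: 17.95
eef_pos: [0.3171, 0.3256, 0.2541]
eef_rot: [0.0, 0.62, 0.785, -0.0]
wrist_force: [-0.0, -0.1, -0.0]
opening: -0.003
grasp_force: 0.0
```

```bash
python3 r.py 0 227 122
python3 - <<'E'
from h import *
from bench import ctrl
p=np.load("pose.npy");c0=dict(np.load("top0.npz"));c=ctrl.camera("top"); cv2.imwrite("pics/t4.png",cv2.resize(c["pixels"][170:370,130:490,::-1],None,fx=2.2,fy=2.2))
for k in(c0,c):
    W=cloud(k).reshape(-1,3);W=W[(W[:,2]>.112)&(W[:,2]<.13)]; Q=np.array([inv(p,w) for w in W]); m=(abs(Q[:,0])<.04)&(Q[:,1]>.18)&(Q[:,1]<.33); print(m.sum(), np.percentile(Q[m,1],[5,50,95]) if m.any() else 0)
E
```

```text
(array([-9.56,  9.91, 13.22]), np.float64(0.22), array([-99.5, 322.3, 254.1])) 17.95 [-0.  -0.1 -0. ] -0.0026577730100122276
211 [0.21401779 0.21916988 0.22457385]
213 [0.20481874 0.20952427 0.21539761]
```

View pics/t4.png

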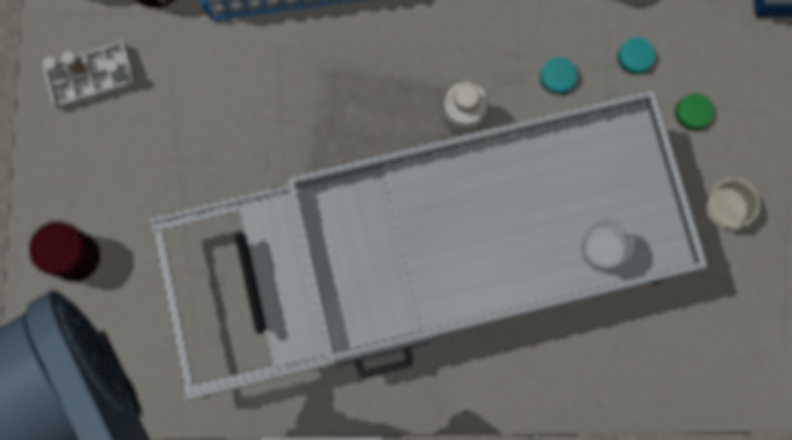

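The gate is shut, with the handle at y = 209.5 mm. The pan holds only the beaker, and the bottle, cup and jar are where they stood.

```bash
python3 -c "
from bench import ctrl
print(ctrl.hand_in())"
```

```text
the job is handed in; nothing more can be done
None
```

I handed the job in after about 18 s of robot time: all four caps are in the bin, the gate is shut again, and the beaker and the things round the station stand where they were; the hand-in returned no verdict.

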